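# Seat a steel tip with the hand press

### The job

A jacaranda top with a steel tip standing part-way in it sits in the nest of the hand press's slide: with the fingertips push the slide fully home under the ram, then push the press lever down until the tip is fully seated in the wood, and let the lever come all the way back up. Bring the lever down only once the slide is home, and leave the slide home at the end. Nothing is to be picked up; do not touch the top or its tip, and leave the other things on the stand where they are.

Things in the scene. Friction and masses are not known exactly. Their poses are not given: they have to be found in the camera images.
- press: Small cast hand press, fixed, 225 x 112 mm, 265 mm tall. Origin: on the stand, straight below the ram. x points from its front to its column at the back, y to the left (lever on the right), z up. Slide bed: x -217 to 45 mm, 78 mm wide, upper face 32 mm above the stand. Head: x -38 to 135, y -33 to 33 (pinion boss to y -60), z 158 to 240 mm; the square ram reaches up to 275 mm.
- slide_face (a point): Centre of the front (-x) face of the slide's upright front plate: the face to push. Flat, 60 mm wide and 52 mm tall, from 32 to 84 mm above the stand; the plate is 8 mm thick. This point is 58 mm above the stand, on press y = 0, and with the slide home at press x = -138 mm. Axes as the press's.
- nest (a point): Middle of the floor of the round nest cup on the slide (74 mm outside, rim 20 mm above this point), 47 mm above the stand. The slide moves only along press x, takes about 4 N to push, and stays where it is left: fully home against its stop this point is on the ram axis (press x = 0); at the start it is 50 to 90 mm in front (press -x). Axes as the press's.
- top: The raw jacaranda top standing loose in the nest, crown down and tip end up: pear-shaped, 58 mm across, 70 mm tall. Origin: middle of its underside, z up. Not to be touched.
- tip (a joint): How far the steel tip has gone into the top, in m: 0 = started, its collar 9 mm above the wood; 0.009 = fully seated, collar on the wood. It is stiff in its hole (about 35 N) and stays where it is. The point of the tip is 10 mm above the underside of its collar.
- lever (a joint): Lever angle in rad: 0 = up at rest, pointing to press -x and 40 degrees above level; grows as it goes down about its pivot, at most 1.15. A spring returns it to 0 when let go. It drives the ram 18 mm per rad: the ram meets the tip at about 0.5; at about 1.0 (17 degrees below level) the tip is seated and it goes solid. It takes about 4 to 6 N at the grip's middle, 13 N while the tip goes in.
- lever_grip (a point): Middle of the turned pine grip on the lever, on the lever's axis, 130 mm from the pivot. The grip is a round bar 28 mm in diameter, 95 mm long along the lever; it swings in the upright plane press y = -80 mm, right of the ram. With the lever up it is about 279 mm above the stand.
- lever_pivot (a point): On the lever's pivot axis (parallel to press y), in the plane of the lever: press x = 28 mm, y = -80 mm, 195 mm above the stand. Axes as the press's.
- top_a: A raw jacaranda top without a tip, like the one in the nest (58 mm across, 70 mm tall), standing crown down on the stand. Origin: middle of its underside. To be left alone.
- top_b: A raw jacaranda top without a tip, like the one in the nest (58 mm across, 70 mm tall), standing crown down on the stand. Origin: middle of its underside. To be left alone.
- top_c: A raw jacaranda top without a tip, like the one in the nest (58 mm across, 70 mm tall), standing crown down on the stand. Origin: middle of its underside. To be left alone.
- tip_cup: Brass cup of steel tips, 60 mm across, 42 mm tall, on the stand to the right of the press. Origin: middle of its underside. To be left alone.
- pine_handle: Loose turned pine handle standing upright on its butt, 31 mm across, 106 mm tall, to the right of the slide. Origin: middle of its underside. To be left alone.
- tin_bowl: Tin bowl, 140 mm across, 45 mm tall, farther to the right. Origin: middle of its underside. To be left alone.
- hammer: Hammer lying on the stand to the left of the press, 260 mm long along its own x. To be left alone.

How it is judged:
On the way, in this order (a step that is already met when the one before it is completed fails the run):
1. the slide is pushed fully home, the lever still up and the tip not yet driven (x of nest in the frame of press above -0.003 m and value of joint lever below 0.2 rad and value of joint tip below 0.003 m), for 0.2 s.
2. the lever is pushed down until the tip is seated, with the slide home (x of nest in the frame of press above -0.003 m and value of joint tip above 0.0075 m and value of joint lever above 0.7 rad), for 0.2 s.
At the end, for the whole second after the job is handed in: The slide is within 3 mm of its stop, the tip has gone at least 7.5 of its 9 mm into the top, the lever is back up (within 0.08 rad of its rest), the top stands upright in the nest (within 5 mm of its middle and 4 mm of its floor, 0.1 rad), and every bystander is within 20 mm of where it stood (x of nest in the frame of press above -0.003 m and value of joint tip above 0.0075 m and value of joint lever below 0.08 rad and horizontal distance between top and nest below 0.005 m and z of top in the frame of nest below 0.004 m and angle between top's own z axis and vertical below 0.1 rad and distance of each of top_a, top_b, top_c, tip_cup, pine_handle, tin_bowl, hammer from where it was at the start of the episode below 0.02 m); the robot touches nothing.
It fails at once if the lever is brought down (over 0.3 rad) while the slide is more than 6 mm from home (value of joint lever above 0.3 rad and x of nest in the frame of press below -0.006 m).
It fails at once if the robot touches the top or its tip (contact force between any of the fingers, the arm and top above 1 N).
It fails at once if the top is lifted, tipped or knocked out of the nest (z of top in the frame of nest above 0.008 m or angle between top's own z axis and vertical above 0.25 rad).
It fails at once if another thing on the stand is picked up, knocked over or moved by more than 20 mm (distance of any of top_a, top_b, top_c, tip_cup, pine_handle, tin_bowl, hammer from where it was at the start of the episode above 0.02 m or angle between any of top_a, top_b, top_c, tip_cup, pine_handle, tin_bowl, hammer's own z axis and vertical above 0.3 rad).
It also fails if it takes over 64 s, if anything falls off the work surface, if the arm or the gripper's body presses on something with over 40 N, if the wrist force passes 120 N, or if a joint passes its speed limit or range.

### The arm

A 6-joint arm with a two-finger parallel gripper is mounted at the origin on the work surface. World frame = base frame: x ahead of the robot, y to its left, z up, the work surface at z = 0. Lengths are in m, angles in rad, forces in N, time in s.
With the tool pointing down it reaches from about 0.375 to 0.9 m from the base axis. Payload 3.1 kg.
Tool frame: the origin (TCP) lies midway between the tips of the shut fingers; the grasp point (between the pads) lies bot.tcp_to_grasp behind it (bot.tcp_to_grasp is the distance from the TCP to the grasp point, in m); z points along the fingers, y is the direction in which the jaws open and shut (so a half turn about z gives the same grasp; the last joint's range is limited). The gripper opens to 85 mm and grips with 20 to 120 N. Pads are 22 mm wide; open, the fingers measure 114 mm over their backs; the gripper's body (76 mm by 85 mm) begins 54 mm behind the grasp point. The pads swing forward as they close: fully open they stand 13 mm farther back than shut.
Start: joints at [-1.345, 0.527, 1.433, -0, 1.181, -0.178], TCP at [0.246, -0.574, 0.2] pointing down, gripper open.
Joint ranges: [-3.08, 3.08], [-0.75, 2.2], [0.22, 2.44], [-1.43, 4.57], [0, 2.65], [-2.85, 2.85]. Speed limits (rad/s): [2.79, 2.79, 3.14, 3.14, 3.14, 3.14].

### API

Orientations are given as [roll, pitch, yaw] about the fixed x, y, z axes, in that order (R = Rz(yaw) Ry(pitch) Rx(roll)).
In Python, from workcell import bot gives the robot as it stands. The module is installed in compiled form; this text tells all that it offers.
- The arm moves only by the tool step_arm, never from a script. Its argument "rows" is a list of rows, each a list of 7 numbers: the closure, from 0 (fully open) to 1 (shut), then the shift along the tool's x, y, z in mm, then the turn, a rotation vector about the tool's x, y, z in degrees. A call has 1 to 10 rows; each row shifts and turns the pose as measured when the row begins, along the tool's axes as they then stand; what a row does not reach is not made up. A row lasts 1/12 s, in which the tool goes at most 41.7 mm and 7.16 degrees, less where a joint would pass 70% of its speed; a pose out of reach is approached as far as the arm can. A call is refused whole if a number of a shift passes 41.7 or a number of a turn 7.16, either way. A call with a gripper value outside its range is refused whole. The fingers move at their own pace and stop on an object; "force" is the grip in N (left out, the last holds). Time passes only in rows, so rows that do not move let the fingers close. It gives the time, the measured TCP pose, the force and the opening at its end, in the units of the state.
- bot.read_state(): the state, without advancing time (a new reading comes with each control period).
- bot.snapshot(name): name is "scene" or "top" or "wrist"; returns a dict with "frame" (480x640x3 uint8, red, green, blue), "depth" (480x640 float32, m along the optical axis (not along the pixel's ray), 0 where there is no reading), "mtx" (3x3 intrinsics, pixels), "D" ([k1, k2, p1, p2, k3] as OpenCV has them; the pictures are not rectified), "R" (3x3) and "t" (3): a world point X has camera coordinates R X + t; the wrist camera has in their place "mount" (4x4, takes a point from camera to tool coordinates, whose origin is the TCP and whose axes are the flange's). Camera axes: x right, y down, z forward; pixel columns grow to the right and rows downward; lengths in m; the calibration is good to about 2 mm. A picture is of the moment at which its call begins: read the wrist's pose just before it.
- bot.job_done(): hands the job in, once; it reports no verdict.
The state is a dict: "clock": time; "q": joint angles; "dq": joint speeds; "joint_torque": joint torques, N m; "eef_pos": TCP position; "orientation": TCP orientation; "ft_force": force on the tool from outside, world axes, zero at the start; "ft_torque": the same for the moment, N m; "gripper_width": opening from 0.0 (shut) to 1.0 (fully open).
Only numpy, scipy, OpenCV 4.12 (cv2) and the standard library are available. Lean on these libraries where they do the work, as an engineer would, in place of code of your own. Each camera call takes 0.05 s, during which the arm holds its last target.

## Working session

There is one attempt and no reset: what is moved stays moved. The work goes in short steps, Python scripts to look and compute and a tool call to move; the robot and the scene stay as the last step left them, time stands still between calls to the robot, and variables do not carry over. Pictures are saved under pics/ and viewed, and the job is handed in when it is done.

Besides the shell and the picture viewer there is one more tool, called after "Emit:" as name([rows], argument=value, ...), one row to a line, values as JSON. step_arm: Moves the arm, as the interface text tells. Its arguments: {"type":"object","properties":{"rows":{"type":"array","items":{"type":"array","items":{"type":"number"}}},"force":{"type":"number"}},"required":["rows"]}

```bash
mkdir -p pics
python3 - <<'E'
from workcell import bot
import cv2,numpy as np,pickle
print(bot.read_state(), bot.tcp_to_grasp)
for n in ["scene","top","wrist"]:
    s=bot.snapshot(n); pickle.dump(s,open(f"{n}0.pkl","wb"))
    cv2.imwrite(f"pics/{n}0.png",s["frame"][:,:,::-1])
    if n!="wrist": print(n,(-s["R"].T@s["t"]).round(3),s["R"][2].round(2))
E
```

```text
{'clock': 0.0, 'q': array([-1.34448030e+00,  5.28439241e-01,  1.43391529e+00,  3.35202983e-05,
        1.18138761e+00, -1.78497509e-01]), 'dq': array([ 0.00124551,  0.00125305, -0.00100175, -0.00211295,  0.00118624,
       -0.0010933 ]), 'joint_torque': array([-4.26167608e-04, -4.42356205e+01, -1.78026903e+01, -2.98369832e-04,
        8.58134095e-03,  1.82617057e-06]), 'eef_pos': array([ 0.24601431, -0.57369425,  0.1994461 ]), 'orientation': array([-3.13948282e+00, -4.12133905e-04,  4.04800346e-01]), 'ft_force': array([0.5973614 , 0.13192367, 0.42376071]), 'ft_torque': array([ 0.05264984,  0.00545776, -0.04937642]), 'gripper_width': 0.9984827302446954} 0.0187
scene [ 0.89  -0.279  0.994] [-0.29  0.38 -0.88]
top [0.397 0.084 1.255] [ 0.22  0.01 -0.98]
```

View pics/scene0.png

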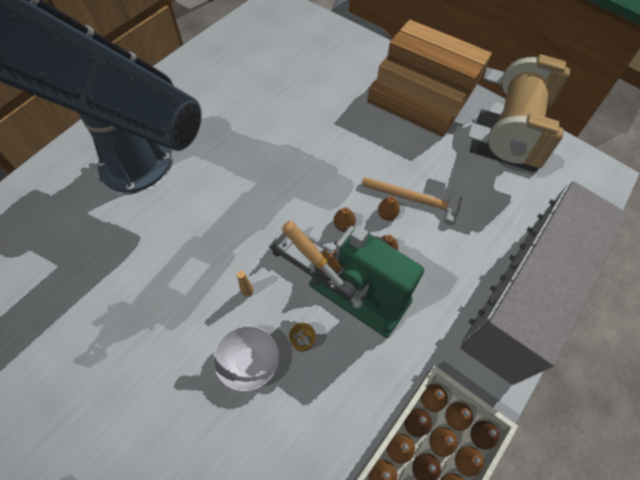

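View pics/top0.png

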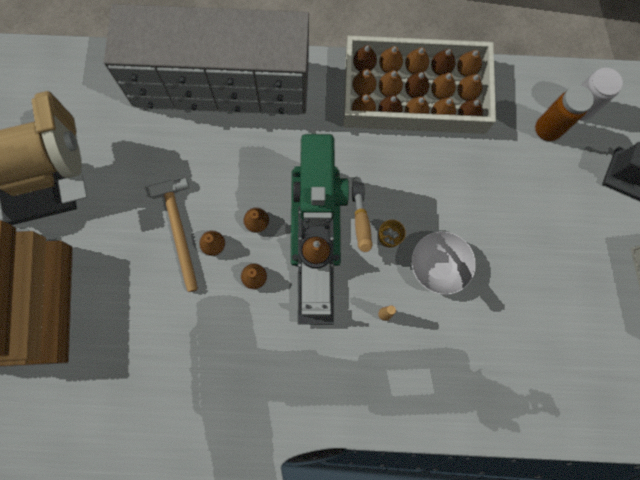

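The top view shows the press around (317,220) with its column pointing up in the image, which is +x in world. The slide and nest are at about (317,250), the lever grip at (363,232), the loose handle at (388,313) and the tip cup at (390,233).

```bash
cat > h.py <<'E'
import cv2,numpy as np,pickle
def cloud(s):
    K,D=s["mtx"],np.array(s["D"]); d=s["depth"]
    v,u=np.mgrid[0:480,0:640]
    p=cv2.undistortPoints(np.stack([u,v],-1).reshape(-1,1,2).astype(np.float64),K,D).reshape(480,640,2)
    c=np.dstack([p[...,0]*d,p[...,1]*d,d])
    return (c-np.array(s["t"]))@np.array(s["R"])   # R^T (c-t)
E
python3 - <<'E'
from h import *
s=pickle.load(open("top0.pkl","rb")); f=s["frame"]; P=cloud(s)
cv2.imwrite("pics/top0z.png",cv2.resize(f[120:340,230:480][:,:,::-1],None,fx=3,fy=2.7,interpolation=cv2.INTER_CUBIC)[:600,:800])
hsv=cv2.cvtColor(f,cv2.COLOR_RGB2HSV)
print("table z",np.median(P[350:400,100:180,2]), np.median(P[300:330,440:480,2]))
g=((hsv[...,0]>60)&(hsv[...,0]<90)&(hsv[...,1]>100)&(s["depth"]>0)); g[:,:280]=0; g[:,400:]=0
Q=P[g]; print(len(Q)); h=Q[(Q[:,2]>.22)]
print("head top", len(h), np.median(h[:,2]), h.min(0),h.max(0))
hh=h[:,:2].astype(np.float32); print(cv2.minAreaRect(hh))
for (u,v) in [(317,192),(317,243),(317,290),(317,304),(317,310),(317,318),(363,205),(364,242),(358,188),(388,313),(390,233),(303,290),(331,290)]: print((u,v),P[v,u].round(4))
E
```

```text
table z -0.00031419297518865517 -0.0006828039306365048
3251
head top 2327 0.2388369742591866 [ 0.25798731 -0.05292518  0.22002964] [0.83757384 0.11119631 0.48346419]
((0.5515145659446716, 0.05743509158492088), (0.5740430951118469, 0.13480980694293976), 8.95877742767334)
(317, 192) [0.709  0.077  0.2754]
(317, 243) [0.6458 0.0714 0.1343]
(317, 290) [0.5622 0.0661 0.0448]
(317, 304) [0.5323 0.0648 0.0428]
(317, 310) [0.5158 0.0649 0.0802]
(317, 318) [0.5035 0.0634 0.0317]
(363, 205) [ 0.7032 -0.0114  0.2257]
(364, 242) [ 0.6114 -0.0065  0.314 ]
(358, 188) [ 0.7408 -0.0022  0.2123]
(388, 313) [ 0.5141 -0.0792  0.1017]
(390, 233) [ 0.701  -0.0923  0.023 ]
(303, 290) [0.5614 0.0962 0.0402]
(331, 290) [0.5657 0.0354 0.0298]
```

View pics/top0z.png

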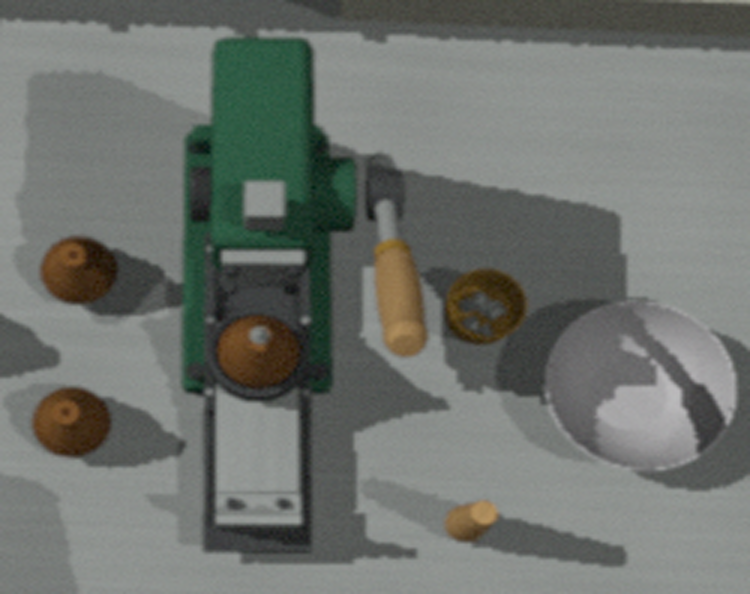

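The zoom shows the ram's square top, the slide plate at about (258,507) in zoomed pixels and the grip. Next I fit the press axis.

Run:
```python
from h import *
s=pickle.load(open("top0.pkl","rb")); f=s["frame"]; P=cloud(s)
hsv=cv2.cvtColor(f,cv2.COLOR_RGB2HSV)
g=((hsv[...,0]>60)&(hsv[...,0]<90)&(hsv[...,1]>100)&(abs(P[...,2]-.24)<.006)).astype(np.uint8); g[:,:280]=0; g[:,400:]=0
g=cv2.morphologyEx(g,cv2.MORPH_OPEN,np.ones((3,3)))
# intersect pixel rays w/ z=.24 -> use points
pts=P[g>0][:,:2]
print("head",pts.min(0),pts.max(0),cv2.minAreaRect(pts.astype(np.float32)))
# edges per row: left/right midpoint
m=[]
for v in range(130,200):
    u=np.where(g[v])[0]
    if len(u)>20: m.append((P[v,u.min()][:2]+P[v,u.max()][:2])/2)
m=np.array(m); k=np.polyfit(m[:,0],m[:,1],1); print("head axis slope,",k, len(m), np.arctan(k[0]))
box=np.zeros((480,640),bool); box[100:340,280:420]=1
r=P[(abs(P[...,2]-.275)<.004)&box&(hsv[...,1]<60)]; print("ram",len(r),r.mean(0),r.min(0),r.max(0))
pl=P[(abs(P[...,2]-.084)<.006)&box&(P[...,0]<.55)&(P[...,1]>.02)]; print("plate",len(pl),pl.mean(0),pl.min(0),pl.max(0))
b=P[(abs(P[...,2]-.032)<.004)&box&(P[...,0]<.56)&(P[...,1]>.02)]; print("bed",len(b),b.min(0),b.max(0)); print(cv2.minAreaRect(b[:,:2].astype(np.float32)))
fl=P[(abs(P[...,2]-.044)<.003)&box&(P[...,0]<.57)&(P[...,1]>.02)&(hsv[...,2]>110)]
print("slide",len(fl),cv2.minAreaRect(fl[:,:2].astype(np.float32)))
o=P[(hsv[...,0]<22)&(hsv[...,1]>80)&box&(P[...,2]>.22)]; print("grip",len(o),o.mean(0),o.min(0),o.max(0))
t=P[(hsv[...,0]<22)&(hsv[...,1]>80)&(P[...,2]>.115)&(P[...,2]<.15)&box]; print("top crown",t.mean(0),t.max(0))
for n,(a,b2,c,d) in dict(tip_cup=(215,255,372,410),handle=(300,325,372,402),bowl=(228,300,405,480),a=(205,238,240,272),b=(228,260,196,228),c=(258,295,236,270),ham=(170,295,140,205)).items():
    q=P[a:b2,c:d].reshape(-1,3); q=q[q[:,2]>.008]; print(n,q.min(0).round(3),q.max(0).round(3))
```

```text
head [0.68361491 0.0462117 ] [0.83742384 0.11000236] ((0.7604862451553345, 0.07838092744350433), (0.15268076956272125, 0.06096959859132767), 2.0376429557800293)
head axis slope, [0.04751999 0.04241528] 51 0.047484267523610284
ram 176 [0.70610455 0.07489873 0.27463954] [ 0.63912478 -0.02026235  0.27110494] [0.71959321 0.08816108 0.27858483]
plate 114 [0.51220416 0.067393   0.0832507 ] [0.50769342 0.03786786 0.07864815] [0.5166732  0.09594649 0.08824616]
bed 449 [0.48900267 0.02837889 0.0280045 ] [0.559735   0.10702909 0.03580199]
((0.5258694887161255, 0.06754260510206223), (0.07078002393245697, 0.07620455324649811), 2.3858587741851807)
slide 279 ((0.5458473563194275, 0.06875018775463104), (0.04929071664810181, 0.05839860066771507), 1.8848611116409302)
grip 557 [ 0.63669078 -0.00506186  0.29915243] [ 0.39743605 -0.01903822  0.24291474] [0.6885775  0.08413458 1.25470141]
top crown [0.64273431 0.07388785 0.11656835] [0.65240342 0.08332123 0.11956447]
tip_cup [ 0.397 -0.123  0.008] [0.728 0.084 1.255]
handle [ 0.397 -0.096  0.012] [0.533 0.084 1.255]
bowl [ 0.397 -0.275  0.008] [0.704 0.084 1.255]
a [0.397 0.084 0.011] [0.744 0.239 1.255]
b [0.397 0.084 0.016] [0.689 0.334 1.255]
c [0.397 0.084 0.015] [0.618 0.234 1.255]
ham [0.397 0.084 0.008] [0.81  0.461 1.255]
```

Press origin is about (0.7075, 0.0755) with yaw about 0.04 rad. The plate's front face is at x≈0.508, so it needs roughly 61 mm of push. First I shut the fingers and align the yaw.

Emit:
step_arm([
  [1,0,0,0,0,0,7],
  [1,0,0,0,0,0,7],
  [1,0,0,0,0,0,7],
  [1,0,0,0,0,0,0],
], force=40)

```text
clock: 0.48
eef_pos: [0.2457, -0.5726, 0.1978]
orientation: [-3.136, 0.001, 0.025]
ft_force: [-0.9, 0.4, -0.9]
gripper_width: 0.452
```

```bash
cat > w.py <<'E'
import sys,numpy as np
from workcell import bot
from scipy.spatial.transform import Rotation as Ro
O=np.array([.7075,.0755,0]); Y=.04
Rp=Ro.from_euler('z',Y).as_matrix()
def show(tgt=None):
    s=bot.read_state(); R=Ro.from_euler('xyz',s["orientation"]).as_matrix()
    print("t",round(s["clock"],2),"tcp",s["eef_pos"].round(4),"rpy",s["orientation"].round(3),"F",s["ft_force"].round(1),"w",round(s["gripper_width"],2))
    print("press-frame tcp mm",(Rp.T@(s["eef_pos"]-O)*1000).round(1),"toolz",(Rp.T@R[:,2]).round(2))
    if tgt is not None:
        w=O+Rp@(np.array(tgt)/1000); d=w-s["eef_pos"]; print("world tgt",w.round(3),"tool delta mm",(R.T@d*1000).round(1))
if __name__=="__main__": show([float(a) for a in sys.argv[1:4]] if len(sys.argv)>3 else None)
E
python3 w.py -270 0 150
```

```text
t 0.48 tcp [ 0.2457 -0.5726  0.1978] rpy [-3.136e+00  1.000e-03  2.500e-02] F [-0.9  0.4 -0.9] w 0.45
press-frame tcp mm [-487.3 -629.1  197.8] toolz [-0.    0.01 -1.  ]
world tgt [0.438 0.065 0.15 ] tool delta mm [ 208.  -631.9   51.1]
```

Emit:
step_arm([
  [1,10,-32,0,0,0,0],
  [1,10,-32,0,0,0,0],
  [1,10,-32,0,0,0,0],
  [1,10,-32,0,0,0,0],
  [1,10,-32,0,0,0,0],
  [1,10,-32,0,0,0,0],
  [1,10,-32,0,0,0,0],
  [1,10,-32,0,0,0,0],
  [1,10,-32,0,0,0,0],
  [1,10,-32,0,0,0,0],
])

```text
clock: 1.32
eef_pos: [0.334, -0.2442, 0.1957]
orientation: [3.141, 0.0, 0.047]
ft_force: [0.6, 0.1, -0.6]
gripper_width: -0.001
```

```bash
python3 w.py -270 0 150
```

```text
t 1.32 tcp [ 0.334  -0.2442  0.1957] rpy [3.141 0.    0.047] F [ 0.6  0.1 -0.6] w -0.0
press-frame tcp mm [-386.  -304.5  195.7] toolz [-0. -0. -1.]
world tgt [0.438 0.065 0.15 ] tool delta mm [ 118.2 -303.7   45.5]
```

Emit:
step_arm([
  [1,12,-30,0,0,0,0],
  [1,12,-30,0,0,0,0],
  [1,12,-30,0,0,0,0],
  [1,12,-30,0,0,0,0],
  [1,12,-30,0,0,0,0],
  [1,12,-30,0,0,0,0],
  [1,12,-30,0,0,0,0],
  [1,12,-30,0,0,0,0],
  [1,12,-30,0,0,0,0],
  [1,10,-30,0,0,0,0],
])

```text
clock: 2.15
eef_pos: [0.4353, 0.0792, 0.1968]
orientation: [3.14, -0.003, 0.079]
ft_force: [-0.2, 0.5, 0.1]
gripper_width: 0.001
```

Emit:
step_arm([
  [1,0,0,0,0,7,0],
  [1,0,0,0,0,7,0],
  [1,0,0,0,0,7,0],
  [1,0,0,0,0,7,0],
  [1,0,0,0,0,0,0],
])

```text
clock: 2.57
eef_pos: [0.4401, 0.091, 0.197]
orientation: [-3.14, -0.46, 0.113]
ft_force: [-1.0, -0.2, -0.3]
gripper_width: -0.003
```

```bash
python3 w.py -230 0 55
```

```text
t 2.57 tcp [0.4401 0.091  0.197 ] rpy [-3.14  -0.46   0.113] F [-1.  -0.2 -0.3] w -0.0
press-frame tcp mm [-266.6   26.2  197. ] toolz [ 0.44  0.03 -0.9 ]
world tgt [0.478 0.066 0.055] tool delta mm [-32.1  29.  142.5]
```

Emit:
step_arm([
  [1,-4,4,18,-1.9,0,3.8],
  [1,-4,4,18,0,0,0],
  [1,-4,4,18,0,0,0],
  [1,-4,4,18,0,0,0],
  [1,-4,4,18,0,0,0],
  [1,-4,4,18,0,0,0],
  [1,-4,3,18,0,0,0],
  [1,-4,0,16,0,0,0],
  [1,0,0,0,0,0,0],
])

```text
clock: 3.32
eef_pos: [0.472, 0.086, 0.1232]
orientation: [-3.112, -0.477, 0.042]
ft_force: [-1.0, 0.2, -0.2]
gripper_width: 0.003
```

```bash
python3 w.py -230 0 55
python3 - <<'E'
from workcell import bot
import cv2
for n in ["scene","wrist","top"]:
    s=bot.snapshot(n); f=s["frame"][:,:,::-1]
    if n=="scene": f=cv2.resize(f[150:390,190:470],None,fx=2.5,fy=2.5,interpolation=cv2.INTER_CUBIC)
    cv2.imwrite(f"pics/{n}1.png",f)
E
```

```text
t 3.32 tcp [0.472  0.086  0.1232] rpy [-3.112 -0.477  0.042] F [-1.   0.2 -0.2] w 0.0
press-frame tcp mm [-234.9   19.9  123.2] toolz [ 0.46  0.03 -0.89]
world tgt [0.478 0.066 0.055] tool delta mm [-27.   21.8  62.2]
```

View pics/scene1.png

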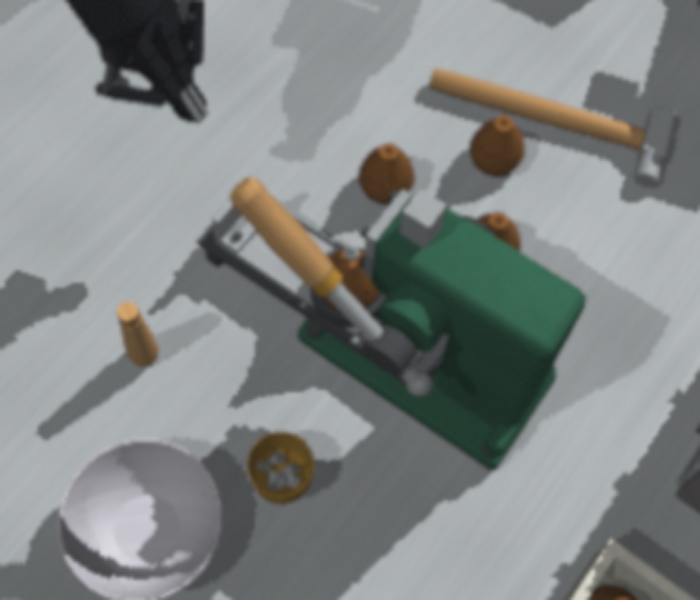

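View pics/wrist1.png

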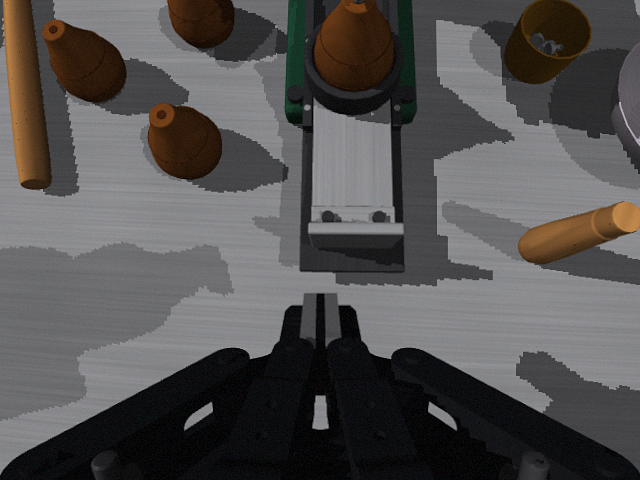

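The wrist view shows the shut fingertips at (320,300) and the plate centre at about (356,230), so I need to go about 20 mm right and 65 mm lower.

Emit:
step_arm([
  [1,-6,6,13,0,0,0],
  [1,-6,6,13,0,0,0],
  [1,-6,6,13,0,0,0],
  [1,-6,5,13,0,0,0],
  [1,-6,3,13,0,0,0],
  [1,0,0,0,0,0,0],
])

```text
clock: 3.97
eef_pos: [0.4763, 0.0789, 0.0861]
orientation: [-3.1, -0.482, 0.049]
ft_force: [-0.1, 0.4, -0.2]
gripper_width: 0.001
```

```bash
python3 w.py -230 0 55
```

```text
t 3.97 tcp [0.4763 0.0789 0.0861] rpy [-3.1   -0.482  0.049] F [-0.1  0.4 -0.2] w 0.0
press-frame tcp mm [-230.9   12.6   86.1] toolz [ 0.46  0.05 -0.89]
world tgt [0.478 0.066 0.055] tool delta mm [-13.8  13.8  27.3]
```

Emit:
step_arm([
  [1,-6,6,12,-2.4,0,0],
  [1,-6,6,12,0,0,0],
  [1,-6,5,10,0,0,0],
  [1,0,0,0,0,0,0],
])

```text
clock: 4.3
eef_pos: [0.4818, 0.069, 0.0576]
orientation: [-3.114, -0.495, 0.054]
ft_force: [0.0, -0.1, -0.5]
gripper_width: 0.001
```

```bash
python3 w.py -215 0 54
```

```text
t 4.3 tcp [0.4818 0.069  0.0576] rpy [-3.114 -0.495  0.054] F [ 0.  -0.1 -0.5] w 0.0
press-frame tcp mm [-225.8    2.5   57.6] toolz [ 0.47  0.03 -0.88]
world tgt [0.493 0.067 0.054] tool delta mm [7.8 2.9 8.2]
```

Emit:
step_arm([
  [1,7,1,4,0,0,0],
  [1,7,0,4,0,0,0],
  [1,7,0,4,0,0,0],
  [1,7,0,4,0,0,0],
  [1,7,0,4,0,0,0],
])

```text
clock: 4.72
eef_pos: [0.523, 0.0737, 0.0604]
orientation: [-3.109, -0.497, 0.055]
ft_force: [-0.8, -0.5, 0.1]
gripper_width: -0.002
```

```bash
python3 w.py -150 0 55
```

```text
t 4.72 tcp [0.523  0.0737 0.0604] rpy [-3.109 -0.497  0.055] F [-0.8 -0.5  0.1] w -0.0
press-frame tcp mm [-184.5    5.5   60.4] toolz [ 0.48  0.04 -0.88]
world tgt [0.558 0.07  0.055] tool delta mm [27.6  6.8 20.9]
```

Run:
```python
from workcell import bot
import cv2
s=bot.snapshot("wrist"); cv2.imwrite("pics/wrist2.png",s["frame"][:,:,::-1])
print(bot.read_state()["ft_force"])
```

```text
[ 0.84377001 -0.35284656  0.75866339]
```

View pics/wrist2.png

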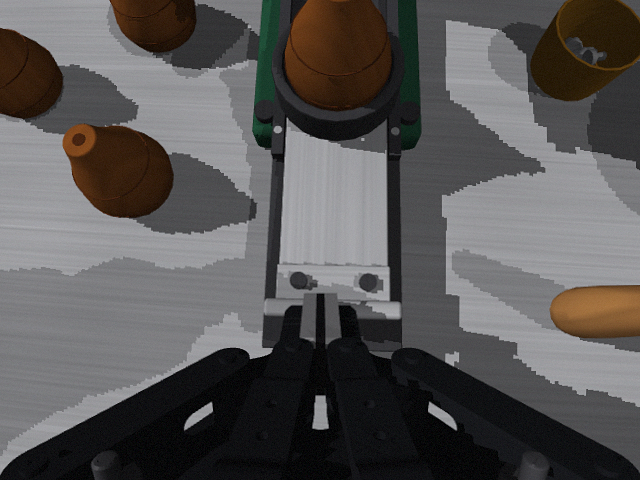

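```bash
cat > wd.py <<'E'
from w import *; import cv2
def wcloud():
    st=bot.read_state(); s=bot.snapshot("wrist")
    K,D=s["mtx"],np.array(s["D"]); d=s["depth"]
    v,u=np.mgrid[0:480,0:640]
    p=cv2.undistortPoints(np.stack([u,v],-1).reshape(-1,1,2).astype(float),K,D).reshape(480,640,2)
    c=np.dstack([p[...,0]*d,p[...,1]*d,d,np.ones_like(d)])
    T=c@np.array(s["mount"]).T
    R=Ro.from_euler('xyz',st["orientation"]).as_matrix()
    return s,T[...,:3],T[...,:3]@R.T+st["eef_pos"]
E
python3 - <<'E'
from wd import *
s,T,W=wcloud(); print(s["mount"].round(3)); show()
for u,v in [(320,297),(312,300),(330,300),(320,320),(280,310),(370,310),(290,322),(360,325),(300,330),(370,335),(330,270),(340,60)]:
    print((u,v),"tool",(T[v,u]*1000).round(1),"press",(Rp.T@(W[v,u]-O)*1000).round(1))
E
```

```text
[[-0.    -0.957 -0.291  0.076]
 [ 1.    -0.     0.     0.   ]
 [-0.001 -0.291  0.957 -0.174]
 [ 0.     0.     0.     1.   ]]
t 4.82 tcp [0.5247 0.0736 0.0609] rpy [-3.11  -0.5    0.057] F [-0.2  1.3 -0.7] w 0.0
press-frame tcp mm [-182.8    5.4   60.9] toolz [ 0.48  0.04 -0.88]
(320, 297) tool [ 12.6   0.4 -39.6] press [-189.6    3.6  102. ]
(312, 300) tool [ 12.   -2.7 -40.9] press [-190.9    6.6  103. ]
(330, 300) tool [ 12.2   4.2 -41.4] press [-190.7   -0.3  103.3]
(320, 320) tool [ 12.6   0.4 -57.9] press [-198.4    2.9  118.1]
(280, 310) tool [  0.3 -16.8 -26.4] press [-194.6   21.2   85. ]
(370, 310) tool [  0.6  21.8 -27.1] press [-193.4  -17.4   84.6]
(290, 322) tool [  7.8 -10.5 -50.7] press [-199.4   14.   109.7]
(360, 325) tool [-30.   22.7  14.5] press [-200.3  -17.    33.5]
(300, 330) tool [  8.3  -6.6 -57.1] press [-202.     9.8  115.4]
(370, 335) tool [-35.5  28.3  13.1] press [-205.6  -22.8   31.9]
(330, 270) tool [ 0.2  5.9 21.4] press [-171.1    0.4   42.4]
(340, 60) tool [105.6   9.7  17.7] press [-80.2  -2.1  96.2]
```

The tips overlap the plate's upper edge in the image and there is no contact force, so I check where the fingertips really are before going on.

Run:
```python
from wd import *
from h import cloud
s,T,W=wcloud(); print(s["mtx"].round(1))
for u in (310,332):
  for v in range(284,345,4): print((u,v),(T[v,u]*1000).round(1),s["frame"][v,u])
for n in("scene","top"):
    c=bot.snapshot(n); P=cloud(c)
    tcp=bot.read_state()["eef_pos"]; px,_=cv2.projectPoints(tcp.reshape(1,3),cv2.Rodrigues(c["R"])[0],c["t"],c["mtx"],np.array(c["D"])); px=px.ravel(); print(n,px)
    x,y=int(px[0]),int(px[1]); f=c["frame"].copy(); f[y,x]=[255,0,0]; z=cv2.resize(f[y-50:y+50,x-65:x+65],None,fx=6,fy=6,interpolation=cv2.INTER_NEAREST); cv2.imwrite(f"pics/{n}2.png",z[:,:,::-1])
```

```text
[[379.5   0.  320. ]
 [  0.  379.5 242.1]
 [  0.    0.    1. ]]
(310, 284) [-3.4 -4.8 10.3] [82 82 87]
(310, 288) [-5.2 -4.8  9.1] [55 55 57]
(310, 292) [-7.4 -4.8  9. ] [49 48 51]
(310, 296) [ 12.1  -3.5 -37.6] [87 87 89]
(310, 300) [ 12.1  -3.4 -41.3] [85 85 88]
(310, 304) [ 12.   -3.4 -44.5] [84 84 88]
(310, 308) [ 12.4  -3.3 -48.6] [88 90 94]
(310, 312) [ 12.1  -3.2 -51. ] [87 88 90]
(310, 316) [ 12.7  -3.1 -55.3] [87 90 91]
(310, 320) [ 12.6  -3.  -57.9] [89 89 92]
(310, 324) [ 12.2  -3.  -60. ] [89 87 88]
(310, 328) [ 12.2  -2.9 -62.6] [90 93 92]
(310, 332) [ 12.4  -2.8 -65.5] [87 87 88]
(310, 336) [ 12.4  -2.8 -67.8] [85 84 86]
(310, 340) [ 11.4  -2.8 -68.7] [44 46 46]
(310, 344) [ 13.6  -2.6 -74.5] [13 14 17]
(332, 284) [-3.6  6.7 10.8] [166 163 167]
(332, 288) [-5.7  6.7 10.3] [132 132 134]
(332, 292) [-7.   6.7  8. ] [125 126 127]
(332, 296) [ 11.8   5.1 -37. ] [91 90 93]
(332, 300) [ 12.1   5.  -41.3] [87 85 88]
(332, 304) [ 12.1   4.9 -44.8] [88 88 87]
(332, 308) [ 12.3   4.8 -48.3] [92 88 91]
(332, 312) [ 12.4   4.7 -51.7] [88 88 89]
(332, 316) [ 12.6   4.6 -55. ] [88 88 91]
(332, 320) [ 12.5   4.5 -57.8] [91 89 92]
(332, 324) [ 12.4   4.4 -60.3] [88 85 91]
(332, 328) [ 12.    4.3 -62.2] [85 85 86]
(332, 332) [ 12.6   4.2 -65.9] [80 81 80]
(332, 336) [ 12.5   4.2 -68.1] [79 78 78]
(332, 340) [ 13.    4.1 -71.3] [58 58 61]
(332, 344) [ 13.    4.  -73.5] [20 14 22]
scene [289.38553541 235.41737113]
top [312.86379473 308.05883854]
```

View pics/scene2.png

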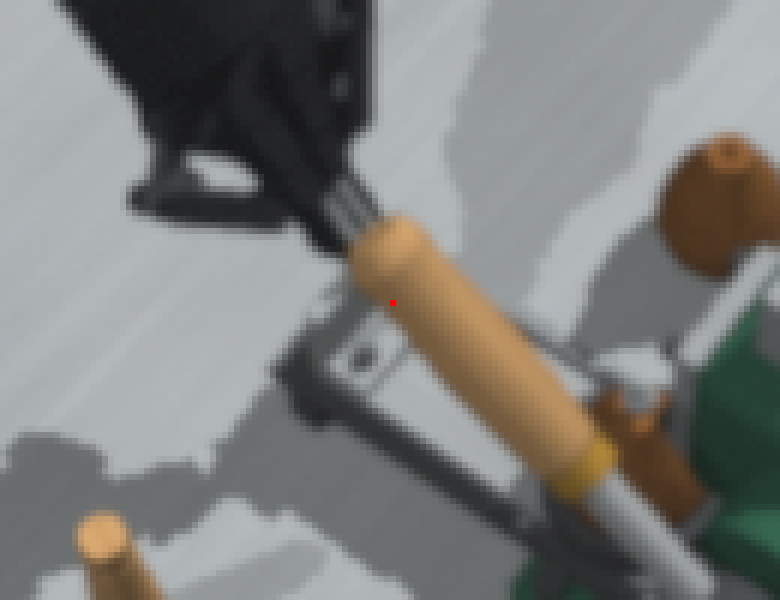

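View pics/top2.png

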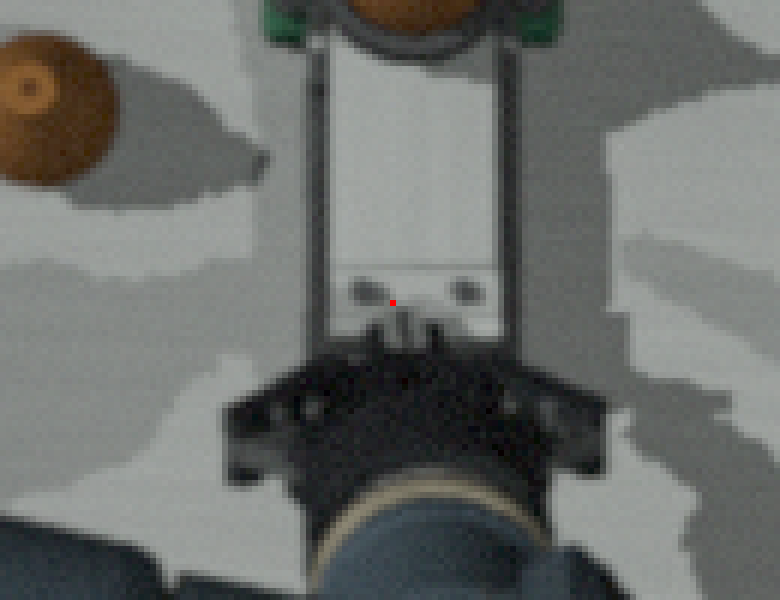

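Run:
```python
from wd import *
from h import cloud
c=bot.snapshot("top"); P=cloud(c); x0,y0=312-65,308-50
for y in range(308,324): print(y,[tuple((Rp.T@(P[y,x]-O)*1000).round(0)) for x in (308,313,315,317,322)])
show()
```

```text
308 [(np.float64(-184.0), np.float64(16.0), np.float64(46.0)), (np.float64(-185.0), np.float64(5.0), np.float64(50.0)), (np.float64(-185.0), np.float64(1.0), np.float64(50.0)), (np.float64(-185.0), np.float64(-4.0), np.float64(50.0)), (np.float64(-185.0), np.float64(-14.0), np.float64(48.0))]
309 [(np.float64(-187.0), np.float64(16.0), np.float64(51.0)), (np.float64(-187.0), np.float64(5.0), np.float64(49.0)), (np.float64(-191.0), np.float64(1.0), np.float64(93.0)), (np.float64(-187.0), np.float64(-4.0), np.float64(49.0)), (np.float64(-187.0), np.float64(-14.0), np.float64(47.0))]
310 [(np.float64(-192.0), np.float64(16.0), np.float64(82.0)), (np.float64(-194.0), np.float64(6.0), np.float64(102.0)), (np.float64(-194.0), np.float64(2.0), np.float64(98.0)), (np.float64(-192.0), np.float64(-3.0), np.float64(85.0)), (np.float64(-192.0), np.float64(-13.0), np.float64(82.0))]
311 [(np.float64(-194.0), np.float64(16.0), np.float64(83.0)), (np.float64(-197.0), np.float64(6.0), np.float64(105.0)), (np.float64(-197.0), np.float64(2.0), np.float64(105.0)), (np.float64(-195.0), np.float64(-3.0),
[... 3112 characters left out ...]
at64(166.0)), (np.float64(-222.0), np.float64(6.0), np.float64(148.0)), (np.float64(-220.0), np.float64(2.0), np.float64(120.0)), (np.float64(-222.0), np.float64(-2.0), np.float64(149.0)), (np.float64(-224.0), np.float64(-11.0), np.float64(170.0))]
323 [(np.float64(-226.0), np.float64(16.0), np.float64(173.0)), (np.float64(-230.0), np.float64(7.0), np.float64(220.0)), (np.float64(-230.0), np.float64(4.0), np.float64(220.0)), (np.float64(-230.0), np.float64(-0.0), np.float64(222.0)), (np.float64(-229.0), np.float64(-9.0), np.float64(217.0))]
t 5.02 tcp [0.5212 0.0734 0.0594] rpy [-3.109 -0.494  0.055] F [ 1.   0.3 -0.1] w 0.0
press-frame tcp mm [-186.2    5.3   59.4] toolz [ 0.47  0.04 -0.88]
```

Both depth views put the real fingertips about 38 mm short of the reported TCP, at press z≈100 and above the 84 mm plate. The slide hasn't moved. I'll use a working fingertip offset of tool z = -38 mm, so back off, go lower and push again.

Emit:
step_arm([
  [1,-10,2,-5,0,0,0],
  [1,-10,2,-5,0,0,0],
  [1,-10,2,-5,0,0,0],
  [1,-10,0,-5,0,0,0],
  [1,-10,0,-5,0,0,0],
  [1,0,0,0,0,0,0],
])

```text
clock: 5.52
eef_pos: [0.4608, 0.0641, 0.0582]
orientation: [-3.107, -0.492, 0.054]
ft_force: [-0.1, -0.5, -0.2]
gripper_width: -0.002
```

```bash
python3 w.py -220 0 22
```

```text
t 5.52 tcp [0.4608 0.0641 0.0582] rpy [-3.107 -0.492  0.054] F [-0.1 -0.5 -0.2] w -0.0
press-frame tcp mm [-247.    -1.5   58.2] toolz [ 0.47  0.04 -0.88]
world tgt [0.488 0.067 0.022] tool delta mm [ 6.7  0.4 44.7]
```

Emit:
step_arm([
  [1,-4,0,8,-2,0,0],
  [1,-4,0,8,0,0,0],
  [1,-4,0,8,0,0,0],
  [1,-4,0,8,0,0,0],
  [1,-2,0,4,0,0,0],
  [1,0,0,0,0,0,0],
])

```text
clock: 6.02
eef_pos: [0.4638, 0.0649, 0.0177]
orientation: [-3.141, -0.496, 0.052]
ft_force: [-1.1, -0.3, -0.5]
gripper_width: -0.0
```

```bash
python3 w.py -205 0 22;  python3 - <<'E'
from wd import *
s=bot.snapshot("wrist"); cv2.imwrite("pics/wrist3.png",s["frame"][:,:,::-1])
E
```

```text
t 6.02 tcp [0.4638 0.0649 0.0177] rpy [-3.141 -0.496  0.052] F [-1.1 -0.3 -0.5] w -0.0
press-frame tcp mm [-244.    -0.8   17.7] toolz [ 0.48  0.01 -0.88]
world tgt [0.503 0.067 0.022] tool delta mm [36.3 -0.4 14.7]
```

View pics/wrist3.png

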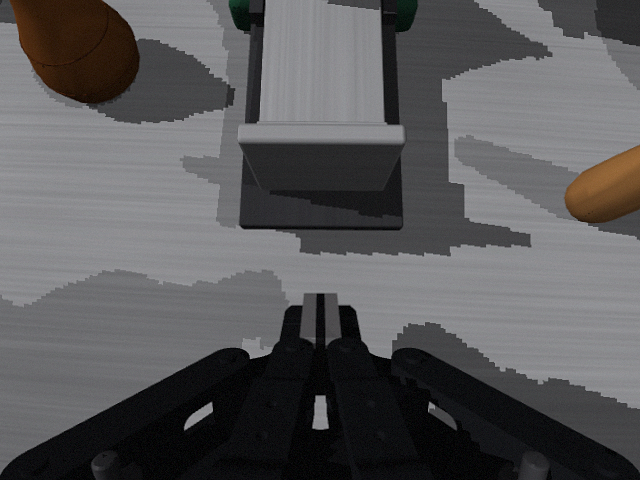

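The tips at (320,295) are now low and in front of the plate's face, which spans rows 143–190. Moving forward.

Emit:
step_arm([
  [1,8,0,3,0,0,0],
  [1,8,0,4,0,0,0],
  [1,8,0,4,0,0,0],
  [1,8,0,4,0,0,0],
  [1,8,0,4,0,0,0],
])

```text
clock: 6.48
eef_pos: [0.5067, 0.0678, 0.0215]
orientation: [-3.139, -0.491, 0.05]
ft_force: [-0.2, -0.5, 0.1]
gripper_width: 0.001
```

Emit:
step_arm([
  [1,5,0,2.7,0,0,0],
  [1,5,0,2.7,0,0,0],
  [1,5,0,2.7,0,0,0],
])

```text
clock: 6.73
eef_pos: [0.5214, 0.0685, 0.0222]
orientation: [-3.139, -0.485, 0.049]
ft_force: [-4.7, -1.8, 3.1]
gripper_width: 0.004
```

```bash
python3 w.py -132 0 22;  python3 - <<'E'
from wd import *
s=bot.snapshot("wrist"); cv2.imwrite("pics/wrist4.png",s["frame"][:,:,::-1])
show()
E
```

```text
t 6.73 tcp [0.5214 0.0685 0.0222] rpy [-3.139 -0.485  0.049] F [-4.7 -1.8  3.1] w 0.0
press-frame tcp mm [-186.2    0.4   22.2] toolz [ 0.47  0.01 -0.88]
world tgt [0.576 0.07  0.022] tool delta mm [47.9  1.  25.5]
t 6.78 tcp [0.5229 0.0685 0.0224] rpy [-3.139 -0.487  0.049] F [-2.5 -1.1 -2.7] w -0.0
press-frame tcp mm [-184.7    0.3   22.4] toolz [ 0.47  0.01 -0.88]
```

View pics/wrist4.png

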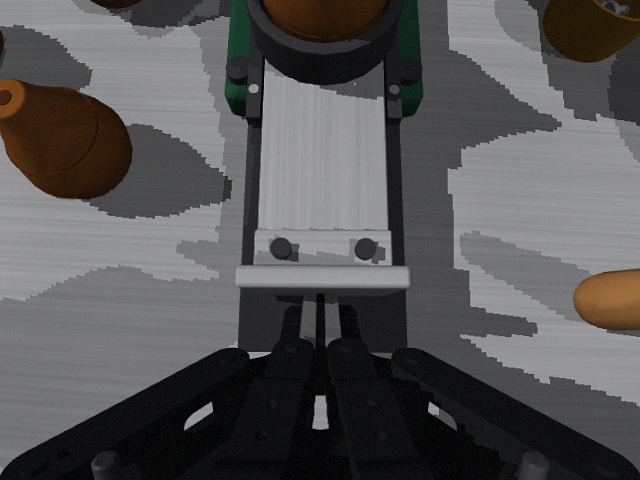

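The tips are behind the plate's edge (rows 265–288) and pressing with about 4.7 N. Pushing slowly.

Emit:
step_arm([
  [1,5,0,2.7,0,0,0],
  [1,5,0,2.7,0,0,0],
  [1,5,0,2.7,0,0,0],
  [1,5,0,2.7,0,0,0],
  [1,5,0,2.7,0,0,0],
  [1,5,0,2.7,0,0,0],
])

```text
clock: 7.28
eef_pos: [0.5498, 0.0705, 0.0201]
orientation: [-3.138, -0.471, 0.047]
ft_force: [-4.9, -1.4, 2.7]
gripper_width: -0.001
```

```bash
python3 w.py -132 0 22;  python3 - <<'E'
from wd import *
s=bot.snapshot("wrist"); cv2.imwrite("pics/wrist5.png",s["frame"][:,:,::-1])
E
```

```text
t 7.28 tcp [0.5498 0.0705 0.0201] rpy [-3.138 -0.471  0.047] F [-4.9 -1.4  2.7] w -0.0
press-frame tcp mm [-157.8    1.3   20.1] toolz [ 0.45  0.01 -0.89]
world tgt [0.576 0.07  0.022] tool delta mm [23.8  1.6 10. ]
```

View pics/wrist5.png

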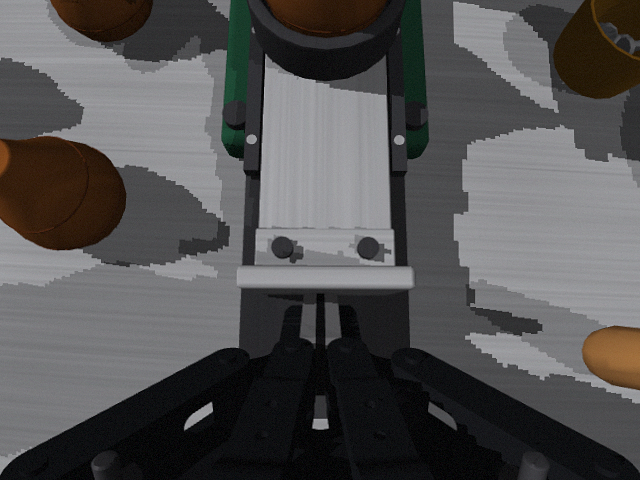

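Emit:
step_arm([
  [1,5,0,2.3,0,0,0],
  [1,5,0,2.3,0,0,0],
  [1,5,0,2.3,0,0,0],
  [1,4,0,2,0,0,0],
])

```text
clock: 7.67
eef_pos: [0.5699, 0.0715, 0.0197]
orientation: [-3.139, -0.466, 0.048]
ft_force: [-4.1, -0.7, 3.0]
gripper_width: -0.001
```

Emit:
step_arm([
  [1,3,0,1.5,0,0,0],
  [1,3,0,1.5,0,0,0],
])

```text
clock: 7.83
eef_pos: [0.5742, 0.0717, 0.0189]
orientation: [-3.141, -0.461, 0.049]
ft_force: [-14.0, -0.6, 9.3]
gripper_width: -0.001
```

```bash
python3 w.py -132 0 22
```

```text
t 7.83 tcp [0.5742 0.0717 0.0189] rpy [-3.141 -0.461  0.049] F [-14.   -0.6   9.3] w -0.0
press-frame tcp mm [-133.4    1.5   18.9] toolz [ 0.44  0.   -0.9 ]
world tgt [0.576 0.07  0.022] tool delta mm [ 2.6  1.5 -2.2]
```

The force jumped to 14 N, which suggests the slide is at its stop. One more nudge and then check.

Emit:
step_arm([
  [1,3,0,1.5,0,0,0],
  [1,3,0,1.5,0,0,0],
  [1,2,0,1,0,0,0],
])

```text
clock: 8.08
eef_pos: [0.5733, 0.0719, 0.0162]
orientation: [3.139, -0.443, 0.05]
ft_force: [-6.8, -1.7, 4.9]
gripper_width: -0.002
```

Run:
```python
from wd import *
from h import cloud
show()
s,T,W=wcloud(); Pp=(W-O)@Rp*1000
m=(abs(Pp[...,2]-84)<5)&(abs(Pp[...,1])<28)&(Pp[...,0]<-100)&(Pp[...,0]>-170); q=Pp[m]; print("plate top wrist",len(q),np.percentile(q,[5,50,95],axis=0).round(1))
c=bot.snapshot("top"); P=cloud(c); Pt=(P-O)@Rp*1000
m=(abs(Pt[...,2]-84)<5)&(abs(Pt[...,1])<28)&(Pt[...,0]<-100)&(Pt[...,0]>-240); q=Pt[m]; print("plate top cam",len(q),np.percentile(q,[5,50,95],axis=0).round(1))
cv2.imwrite("pics/wrist6.png",s["frame"][:,:,::-1])
```

```text
t 8.08 tcp [0.5733 0.0719 0.0162] rpy [ 3.139 -0.443  0.05 ] F [-6.8 -1.7  4.9] w -0.0
press-frame tcp mm [-134.2    1.7   16.2] toolz [ 0.43  0.   -0.9 ]
plate top wrist 5843 [[-160.2  -24.1   81.2]
 [-135.7    0.7   84.4]
 [-130.9   24.    87.9]]
plate top cam 113 [[-154.7  -25.7   80.1]
 [-135.9    1.4   83.3]
 [-131.6   24.4   87.2]]
```

View pics/wrist6.png

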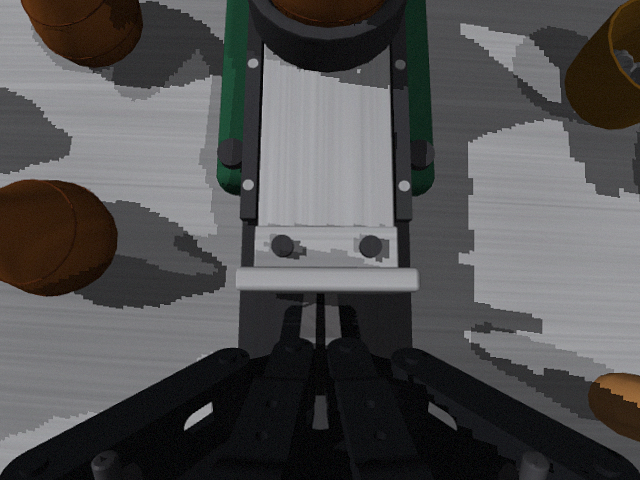

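Plate centre reads -135.8 mm against -134 mm nominal, which is within origin error. I'll confirm by pushing firmly once more.

Emit:
step_arm([
  [1,8,0,4,0,0,0],
  [1,8,0,4,0,0,0],
  [1,8,0,4,0,0,0],
])

```text
clock: 8.43
eef_pos: [0.5726, 0.0719, 0.0107]
orientation: [3.134, -0.41, 0.05]
ft_force: [-21.7, -2.1, 13.6]
gripper_width: -0.002
```

Run:
```python
from wd import *
from h import cloud
show()
c=bot.snapshot("top"); P=cloud(c); Pt=(P-O)@Rp*1000
m=(abs(Pt[...,2]-84)<5)&(abs(Pt[...,1])<28)&(Pt[...,0]<-100)&(Pt[...,0]>-145); q=Pt[m]; print("plate top cam",len(q),np.percentile(q,[5,50,95],axis=0).round(1))
f=c["frame"]; cv2.imwrite("pics/top6.png",cv2.resize(f[120:340,230:480][:,:,::-1],None,fx=3,fy=2.7,interpolation=cv2.INTER_CUBIC))
```

```text
t 8.43 tcp [0.5726 0.0719 0.0107] rpy [ 3.134 -0.41   0.05 ] F [-21.7  -2.1  13.6] w -0.0
press-frame tcp mm [-134.9    1.8   10.7] toolz [ 0.4  -0.   -0.92]
plate top cam 102 [[-138.2  -25.7   80.1]
 [-134.7   -0.7   83.3]
 [-131.6   24.4   87.5]]
```

View pics/top6.png

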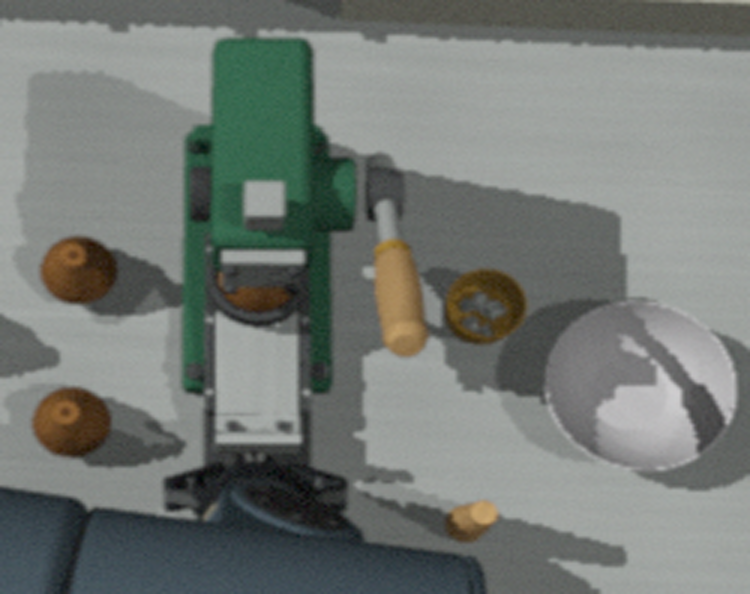

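With 22 N applied there was no further motion and the plate is at -134.7 mm, so the slide is home. Backing off, then raising and going to the lever.

Emit:
step_arm([
  [1,-7,0,-3,0,0,0],
  [1,-10,0,-4,0,0,0],
  [1,-14,0,-6,0,0,0],
  [1,-14,0,-6,0,0,0],
  [1,-14,0,-6,0,0,0],
  [1,0,0,0,0,0,0],
])

```text
clock: 8.98
eef_pos: [0.5321, 0.0728, 0.0117]
orientation: [3.141, -0.426, 0.055]
ft_force: [-0.4, -0.3, -0.5]
gripper_width: 0.004
```

Run:
```python
from wd import *
from h import cloud
show()
c=bot.snapshot("top"); P=cloud(c); f=c["frame"]; hsv=cv2.cvtColor(f,cv2.COLOR_RGB2HSV); Pt=(P-O)@Rp*1000
m=(abs(Pt[...,2]-84)<5)&(abs(Pt[...,1])<28)&(Pt[...,0]<-100)&(Pt[...,0]>-145); q=Pt[m]; print("plate",len(q),np.median(q,axis=0).round(1))
m=(hsv[...,0]<25)&(hsv[...,1]>80)&(Pt[...,2]>200)&(Pt[...,2]<340)&(Pt[...,0]>-140)&(Pt[...,0]<0)
g=Pt[m]; 
for a in range(-125,-20,12):
    k=g[abs(g[:,0]-a)<6]
    if len(k): print(a,len(k),"y",np.percentile(k[:,1],[2,50,98]).round(1),"z max/med",k[:,2].max().round(1),np.median(k[:,2]).round(1))
```

```text
t 8.98 tcp [0.5321 0.0728 0.0117] rpy [ 3.141 -0.426  0.055] F [-0.4 -0.3 -0.5] w 0.0
press-frame tcp mm [-175.3    4.3   11.7] toolz [ 0.41  0.01 -0.91]
plate 97 [-134.3   -0.7   82.7]
-113 39 y [-87.8 -78.9 -69.9] z max/med 312.3 306.9
-101 102 y [-90.5 -79.5 -68.3] z max/med 317.8 312.9
-89 74 y [-90.8 -77.3 -67.8] z max/med 318.3 306.1
-77 85 y [-91.4 -77.9 -66.9] z max/med 304.4 297.0
-65 78 y [-90.5 -77.4 -66.1] z max/med 296.7 288.0
-53 67 y [-90.  -76.9 -67.1] z max/med 286.0 278.6
-41 59 y [-89.8 -77.8 -68.2] z max/med 276.5 267.6
-29 55 y [-88.9 -78.1 -69.1] z max/med 264.0 254.7
```

The grip axis is at y≈-79 with its free end near x=-115, z≈318, as expected. Raising and levelling the tool.

Emit:
step_arm([
  [1,0,0,-30,0,0,0],
  [1,0,0,-35,0,0,0],
  [1,4,0,-35,0,-6,0],
  [1,4,0,-35,0,-6,0],
  [1,0,0,-35,0,-6,0],
  [1,0,0,-35,0,-6,0],
  [1,0,0,-35,0,0,0],
  [1,0,0,-35,0,0,0],
  [1,0,0,-35,0,0,0],
  [1,0,0,-30,0,0,0],
])

```text
clock: 9.87
eef_pos: [0.5109, 0.0949, 0.1449]
orientation: [-3.04, -0.465, 0.059]
ft_force: [0.1, 0.1, 0.5]
gripper_width: -0.001
```

```bash
python3 w.py -180 -80 310
```

```text
t 9.87 tcp [0.5109 0.0949 0.1449] rpy [-3.04  -0.465  0.059] F [0.1 0.1 0.5] w -0.0
press-frame tcp mm [-195.7   27.2  144.9] toolz [ 0.44  0.11 -0.89]
world tgt [ 0.531 -0.012  0.31 ] tool delta mm [  86.2   92.6 -151.6]
```

```bash
python3 -c "
from workcell import bot
s=bot.read_state();print(s['q'].round(3),s['dq'].round(2))"
```

```text
[-0.16   0.378  2.138  0.814  0.273  0.576] [-0.16 -0.8   0.02 -2.18  0.56  2.1 ]
```

Emit:
step_arm([
  [1,0,0,-20,0,0,0],
  [1,0,0,-20,0,0,0],
  [1,0,0,-20,0,0,0],
])

```text
clock: 10.12
eef_pos: [0.4876, 0.0851, 0.2032]
orientation: [-3.047, -0.468, 0.063]
ft_force: [0.9, -0.1, 0.0]
gripper_width: 0.004
```

```bash
python3 w.py -180 -80 310; python3 -c "
from workcell import bot
s=bot.read_state();print(s['q'].round(3),s['dq'].round(2))"
```

```text
t 10.12 tcp [0.4876 0.0851 0.2032] rpy [-3.047 -0.468  0.063] F [ 0.9 -0.1  0. ] w 0.0
press-frame tcp mm [-219.3   18.4  203.2] toolz [ 0.45  0.11 -0.89]
world tgt [ 0.531 -0.012  0.31 ] tool delta mm [ 81.3  91.3 -87.7]
[-0.197  0.215  2.125  0.529  0.422  0.845] [-0.15 -0.65 -0.09 -0.85  0.66  0.79]
```

That was a wrist singularity, with joint 5 near 0.27. It has now moved away from it, so I continue.

Emit:
step_arm([
  [1,10,0,-20,0,0,0],
  [1,10,0,-20,0,0,0],
  [1,10,0,-20,0,-4,0],
  [1,10,0,-20,0,-4,0],
  [1,10,0,-20,0,-5,0],
])

```text
clock: 10.53
eef_pos: [0.4859, 0.071, 0.321]
orientation: [-3.069, -0.222, 0.077]
ft_force: [-0.0, 0.5, -0.2]
gripper_width: -0.001
```

```bash
python3 w.py -180 -80 310; python3 -c "
from workcell import bot
s=bot.read_state();print(s['q'].round(3),s['dq'].round(2))"
```

```text
t 10.53 tcp [0.4859 0.071  0.321 ] rpy [-3.069 -0.222  0.077] F [-0.   0.5 -0.2] w -0.0
press-frame tcp mm [-221.6    4.3  321. ] toolz [ 0.22  0.08 -0.97]
world tgt [ 0.531 -0.012  0.31 ] tool delta mm [35.2 87.  13. ]
[-0.169  0.101  1.754  0.14   1.092  1.265] [ 0.2   0.21 -1.42 -0.69  2.15  0.76]
```

Emit:
step_arm([
  [1,0,20,0,-2,-6,1],
  [1,0,20,0,-2,-6,1],
  [1,0,20,0,0,0,0],
  [1,0,20,0,0,0,0],
  [1,0,0,0,0,0,0],
])

```text
clock: 10.95
eef_pos: [0.5051, -0.0209, 0.3359]
orientation: [3.113, -0.025, 0.034]
ft_force: [-0.2, -0.8, 0.3]
gripper_width: 0.003
```

```bash
python3 w.py -65 -79 310
```

```text
t 10.95 tcp [ 0.5051 -0.0209  0.3359] rpy [ 3.113 -0.025  0.034] F [-0.2 -0.8  0.3] w 0.0
press-frame tcp mm [-206.1  -88.2  335.9] toolz [ 0.03 -0.03 -1.  ]
world tgt [ 0.646 -0.006  0.31 ] tool delta mm [140.4 -10.9  29.2]
```

Emit:
step_arm([
  [1,22,-2,0,1.5,-1.2,0],
  [1,22,-2,0,0,0,0],
  [1,22,-2,0,0,0,0],
  [1,22,-2,0,0,0,0],
  [1,22,-1,0,0,0,0],
  [1,22,0,0,0,0,0],
  [1,0,0,0,0,0,0],
])

```text
clock: 11.53
eef_pos: [0.6428, -0.014, 0.3411]
orientation: [3.117, -0.003, 0.009]
ft_force: [0.5, -0.7, -0.1]
gripper_width: -0.002
```

Run:
```python
from wd import *
from h import cloud
show((-65,-79,285))
s=bot.snapshot("wrist"); cv2.imwrite("pics/wrist7.png",s["frame"][:,:,::-1])
c=bot.snapshot("scene"); f=c["frame"][150:390,190:470]; cv2.imwrite("pics/scene7.png",cv2.resize(f,None,fx=2.5,fy=2.5,interpolation=cv2.INTER_CUBIC)[:,:,::-1])
```

```text
t 11.53 tcp [ 0.6428 -0.014   0.3411] rpy [ 3.117e+00 -3.000e-03  9.000e-03] F [ 0.5 -0.7 -0.1] w -0.0
press-frame tcp mm [-68.2 -86.8 341.1] toolz [ 0.   -0.02 -1.  ]
world tgt [ 0.646 -0.006  0.285] tool delta mm [ 2.8 -9.3 55.9]
```

View pics/wrist7.png

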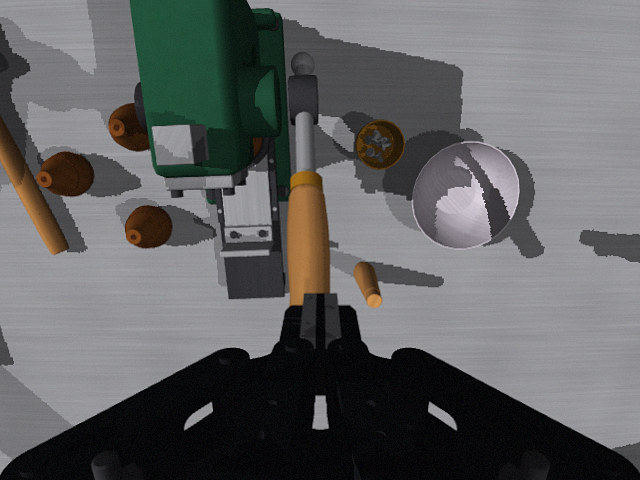

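View pics/scene7.png

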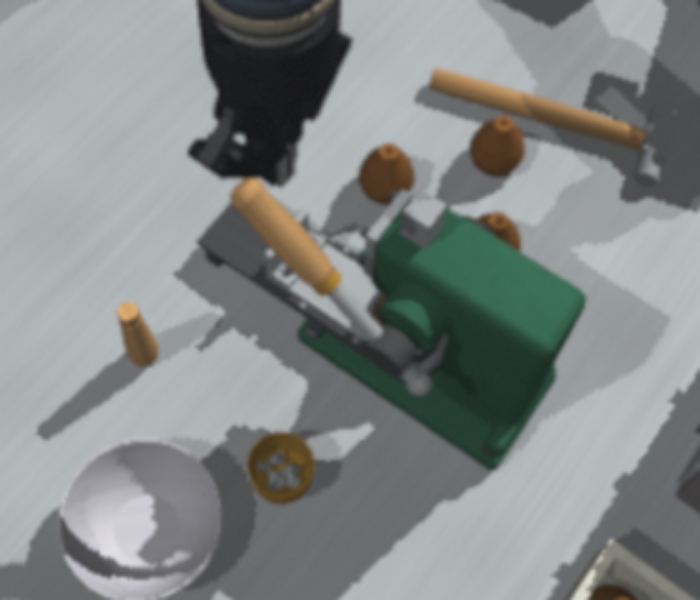

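The tips hover over the grip, which is at columns 290–328 in the wrist view. I need 9 mm to the left and then to go down.

Emit:
step_arm([
  [1,2,-4,10,1.4,0,-1.8],
  [1,2,-4,15,0,0,0],
  [1,0,-2,15,0,0,0],
  [1,0,0,10,0,0,0],
  [1,0,0,0,0,0,0],
])

```text
clock: 12.05
eef_pos: [0.6395, -0.0039, 0.293]
orientation: [3.136, 0.001, 0.037]
ft_force: [-0.9, 0.3, -0.9]
gripper_width: 0.002
```

Run:
```python
from wd import *
show((-65,-79,265))
s,T,W=wcloud(); Pp=(W-O)@Rp*1000
cv2.imwrite("pics/wrist8.png",s["frame"][:,:,::-1])
for v in range(230,310,8): print(v,Pp[v,320].round(0),T[v,320]*1000//1)
```

```text
t 12.05 tcp [ 0.6395 -0.0039  0.293 ] rpy [3.136e+00 1.000e-03 3.700e-02] F [-0.9  0.3 -0.9] w 0.0
press-frame tcp mm [-71.1 -76.6 293. ] toolz [-0.   -0.01 -1.  ]
world tgt [ 0.646 -0.006  0.265] tool delta mm [ 6.2  2.2 28. ]
230 [-47. -77. 276.] [23.  0. 17.]
238 [-51. -77. 280.] [20.  0. 13.]
246 [-54. -77. 282.] [16.  0. 10.]
254 [-58. -77. 285.] [13.  0.  8.]
262 [  5. -76. 467.] [  75.    0. -175.]
270 [-65. -77. 289.] [6. 0. 4.]
278 [-67. -77. 293.] [3. 0. 0.]
286 [-71. -77. 295.] [ 0.  0. -2.]
294 [-60. -77. 328.] [ 11.   0. -36.]
302 [  5. -76. 467.] [  75.    0. -175.]
```

View pics/wrist8.png

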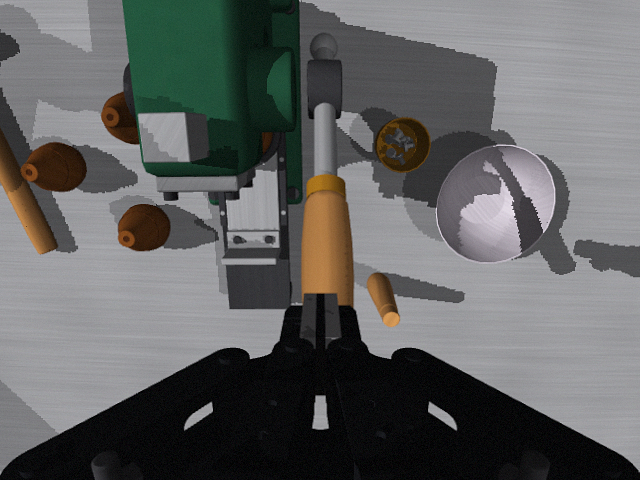

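The reported TCP is at the grip surface with zero force, and the real tips are still about 36 mm above it, which confirms the offset. The grip centre is about 2.5 mm to the right.

Emit:
step_arm([
  [1,3,3,10,0,0,0],
  [1,2,0,10,0,0,0],
  [1,0,0,8,0,0,0],
  [1,0,0,5,0,0,0],
])

```text
clock: 12.43
eef_pos: [0.6476, -0.0082, 0.2635]
orientation: [3.133, -0.009, 0.036]
ft_force: [0.6, 0.9, 7.6]
gripper_width: 0.002
```

```bash
python3 w.py -65 -79 265
```

```text
t 12.43 tcp [ 0.6476 -0.0082  0.2635] rpy [ 3.133 -0.009  0.036] F [0.6 0.9 7.6] w 0.0
press-frame tcp mm [-63.2 -81.3 263.5] toolz [ 0.01 -0.01 -1.  ]
world tgt [ 0.646 -0.006  0.265] tool delta mm [-1.8 -2.2 -1.5]
```

Contact with the grip at 7.6 N. Following the arc down.

Emit:
step_arm([
  [1,-3,-1,8,0,0,0],
  [1,-4,0,8,0,0,0],
  [1,-4,0,8,0,0,0],
  [1,-4,0,8,0,0,0],
])

```text
clock: 12.77
eef_pos: [0.6424, -0.0093, 0.2396]
orientation: [3.129, -0.035, 0.035]
ft_force: [-1.5, 0.8, 9.8]
gripper_width: -0.001
```

```bash
python3 w.py -90 -79 210
```

```text
t 12.77 tcp [ 0.6424 -0.0093  0.2396] rpy [ 3.129 -0.035  0.035] F [-1.5  0.8  9.8] w -0.0
press-frame tcp mm [-68.5 -82.2 239.6] toolz [ 0.03 -0.01 -1.  ]
world tgt [ 0.621 -0.007  0.21 ] tool delta mm [-22.6  -3.4  28.8]
```

Emit:
step_arm([
  [1,-5,-2,9,0,0,0],
  [1,-5,-2,9,0,0,0],
  [1,-5,-1,9,0,0,0],
  [1,-5,0,9,0,0,0],
  [1,-4,0,9,0,0,0],
])

```text
clock: 13.18
eef_pos: [0.63, -0.0092, 0.2068]
orientation: [3.119, -0.065, 0.034]
ft_force: [-3.9, 1.7, 11.0]
gripper_width: -0.001
```

```bash
python3 w.py -98 -79 150;python3 - <<'E'
from wd import *
s=bot.snapshot("wrist"); cv2.imwrite("pics/wrist9.png",s["frame"][:,:,::-1])
E
```

```text
t 13.18 tcp [ 0.63   -0.0092  0.2068] rpy [ 3.119 -0.065  0.034] F [-3.9  1.7 11. ] w -0.0
press-frame tcp mm [-80.9 -81.5 206.8] toolz [ 0.07 -0.02 -1.  ]
world tgt [ 0.613 -0.007  0.15 ] tool delta mm [-20.8  -3.7  55.5]
```

View pics/wrist9.png

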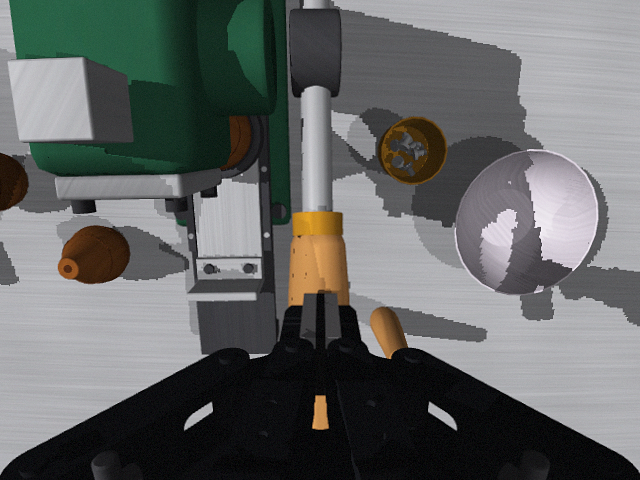

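The tips are centred on the grip at column 320 and the lever is partly down. Continuing.

Emit:
step_arm([
  [1,-4,-1,10,1,1,0],
  [1,-4,-1,10,0,1,0],
  [1,-4,-1,10,0,1,0],
  [1,-3,0,10,0,0,0],
  [1,-2,0,10,0,0,0],
])

```text
clock: 13.65
eef_pos: [0.6264, -0.0089, 0.1701]
orientation: [3.13, -0.147, 0.036]
ft_force: [-6.2, 1.2, 15.6]
gripper_width: -0.002
```

```bash
python3 w.py -98 -79 135
```

```text
t 13.65 tcp [ 0.6264 -0.0089  0.1701] rpy [ 3.13  -0.147  0.036] F [-6.2  1.2 15.6] w -0.0
press-frame tcp mm [-84.4 -81.1 170.1] toolz [ 0.15 -0.01 -0.99]
world tgt [ 0.613 -0.007  0.135] tool delta mm [-18.6  -2.4  32.7]
```

Force is up to 16 N, so the steel tip is being driven.

Emit:
step_arm([
  [1,-3,-1,11,0,-1,0],
  [1,-3,-1,11,0,-1,0],
  [1,-2,0,11,0,0,0],
])

```text
clock: 13.9
eef_pos: [0.6273, -0.0091, 0.1465]
orientation: [3.125, -0.128, 0.036]
ft_force: [-5.0, 4.0, 17.7]
gripper_width: 0.0
```

```bash
python3 w.py -98 -79 135
```

```text
t 13.9 tcp [ 0.6273 -0.0091  0.1465] rpy [ 3.125 -0.128  0.036] F [-5.   4.  17.7] w 0.0
press-frame tcp mm [-83.5 -81.4 146.5] toolz [ 0.13 -0.02 -0.99]
world tgt [ 0.613 -0.007  0.135] tool delta mm [-15.9  -2.5   9.5]
```

Emit:
step_arm([
  [1,-2,0,11,0,0,0],
  [1,-2,0,11,0,0,0],
])

```text
clock: 14.07
eef_pos: [0.6309, -0.009, 0.1325]
orientation: [3.124, -0.142, 0.036]
ft_force: [-10.4, 3.3, 33.7]
gripper_width: -0.001
```

```bash
python3 w.py -98 -79 135
python3 - <<'E'
from wd import *
s,T,W=wcloud(); Pp=(W-O)@Rp*1000
cv2.imwrite("pics/wrist10.png",s["frame"][:,:,::-1])
for v in range(120,300,20): print(v,Pp[v,320].round(0))
E
```

```text
t 14.07 tcp [ 0.6309 -0.009   0.1325] rpy [ 3.124 -0.142  0.036] F [-10.4   3.3  33.7] w -0.0
press-frame tcp mm [-79.9 -81.3 132.5] toolz [ 0.14 -0.02 -0.99]
world tgt [ 0.613 -0.007  0.135] tool delta mm [-17.6  -2.2  -5.1]
120 [ -9. -81. 187.]
140 [-15. -81. 185.]
160 [-22. -81. 183.]
180 [-29. -81. 180.]
200 [-36. -81. 176.]
220 [-43. -81. 174.]
240 [-51. -81. 175.]
260 [-59. -81. 172.]
280 [-68. -81. 168.]
```

View pics/wrist10.png

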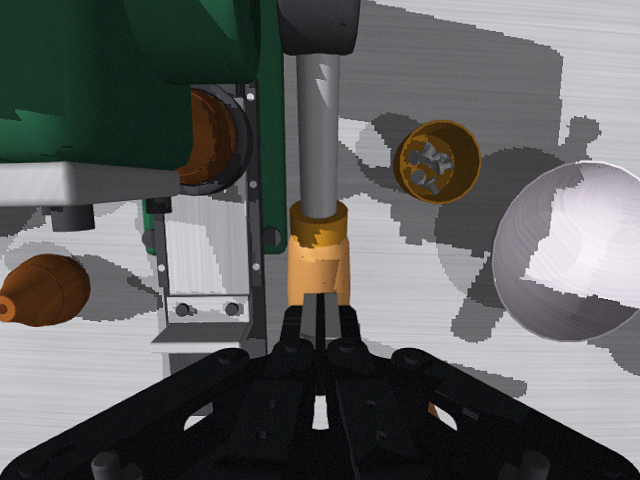

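The rod slopes about 19° below level and the force rose sharply to 34 N, so it is solid and the tip is seated. I hold for about 0.4 s.

Emit:
step_arm([
  [1,0,0,6,0,0,0],
  [1,0,0,6,0,0,0],
  [1,0,0,6,0,0,0],
  [1,0,0,6,0,0,0],
])

```text
clock: 14.45
eef_pos: [0.6325, -0.0089, 0.1287]
orientation: [3.12, -0.148, 0.04]
ft_force: [-15.6, 1.3, 32.9]
gripper_width: 0.003
```

```bash
python3 w.py
python3 - <<'E'
from wd import *
s,T,W=wcloud(); Pp=(W-O)@Rp*1000
for v in range(80,300,20): print(v,Pp[v,320].round(1))
E
```

```text
t 14.45 tcp [ 0.6325 -0.0089  0.1287] rpy [ 3.12  -0.148  0.04 ] F [-15.6   1.3  32.9] w 0.0
press-frame tcp mm [-78.3 -81.3 128.7] toolz [ 0.15 -0.02 -0.99]
80 [  2.4 -80.6 192.3]
100 [ -2.6 -80.6 188.4]
120 [ -8.5 -80.7 187. ]
140 [-14.3 -80.7 182.7]
160 [-20.6 -80.8 180.1]
180 [-27.3 -80.8 178.7]
200 [-34.4 -80.9 173.8]
220 [-42.1 -80.9 169.3]
240 [-49.4 -80.9 171.6]
260 [-57.5 -80.9 169. ]
280 [-66.6 -81.  164.3]
```

Run:
```python
from wd import *
from h import cloud
c=bot.snapshot("top"); P=cloud(c); Pt=(P-O)@Rp*1000
cv2.imwrite("pics/top10.png",cv2.resize(c["frame"][120:340,230:480][:,:,::-1],None,fx=3,fy=2.7))
for v in range(184,200,2): print(v,[int(Pt[v,u,2]) for u in range(308,326,2)])
import pickle
p0=cloud(pickle.load(open("top0.pkl","rb")))
for v in range(184,200,2): print(v,[int(p0[v,u,2]*1000) for u in range(308,326,2)])
```

```text
184 [239, 243, 238, 239, 240, 241, 239, 238, 238]
186 [239, 237, 239, 240, 238, 239, 240, 238, 236]
188 [234, 241, 238, 239, 239, 238, 240, 235, 1254]
190 [239, 238, 237, 241, 237, 237, 240, 241, 239]
192 [238, 242, 257, 255, 255, 254, 255, 255, 240]
194 [236, 239, 255, 254, 253, 255, 255, 256, 238]
196 [241, 240, 254, 254, 252, 257, 254, 254, 239]
198 [236, 241, 252, 253, 256, 255, 256, 257, 239]
184 [243, 239, 239, 237, 240, 238, 240, 240, 240]
186 [239, 238, 241, 1254, 241, 241, 236, 238, 237]
188 [241, 241, 274, 271, 275, 273, 275, 272, 275]
190 [239, 240, 276, 273, 275, 277, 276, 272, 271]
192 [239, 240, 277, 274, 277, 276, 274, 271, 275]
194 [239, 243, 273, 275, 272, 272, 272, 276, 274]
196 [237, 238, 274, 274, 272, 273, 277, 274, 277]
198 [237, 239, 277, 271, 276, 272, 276, 276, 276]
```

View pics/top10.png

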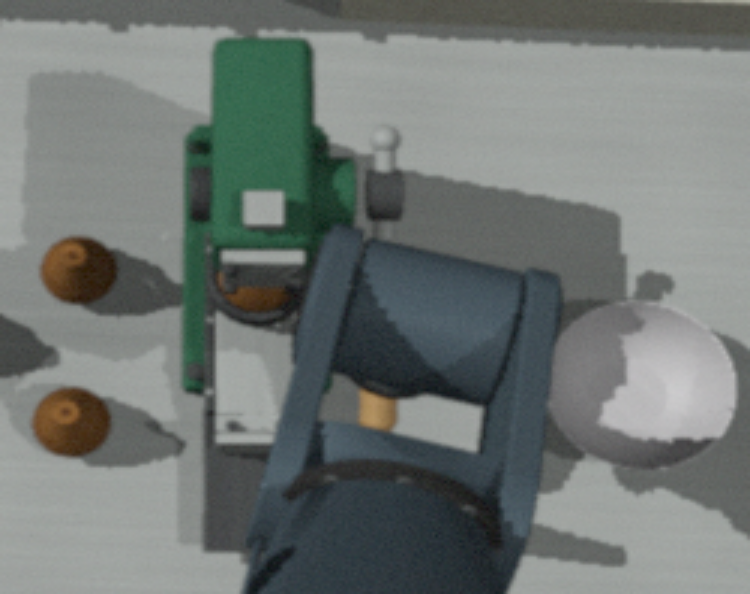

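The ram top dropped from 274.5 to 255 mm (about 19.5 mm), so the lever is at about 1.08 rad, the tip is seated and the slide is still home. Letting the lever rise under control.

Emit:
step_arm([
  [1,1,0,-8,0,0,0],
  [1,1,0,-15,0,0,0],
  [1,1,0,-15,0,0,0],
  [1,1,0,-15,0,0,0],
  [1,2,0,-15,0,-1,0],
  [1,2,0,-15,0,-1,0],
  [1,2,0,-15,0,-1,0],
  [1,2,0,-15,0,-1,0],
])

```text
clock: 15.22
eef_pos: [0.6297, -0.0083, 0.2539]
orientation: [3.114, -0.086, 0.038]
ft_force: [1.5, 0.5, 0.8]
gripper_width: -0.001
```

```bash
python3 w.py -65 -79 330
```

```text
t 15.22 tcp [ 0.6297 -0.0083  0.2539] rpy [ 3.114 -0.086  0.038] F [1.5 0.5 0.8] w -0.0
press-frame tcp mm [-81.1 -80.7 253.9] toolz [ 0.09 -0.03 -1.  ]
world tgt [ 0.646 -0.006  0.33 ] tool delta mm [ 22.6   0.3 -74.4]
```

Emit:
step_arm([
  [1,3,0,-15,0,0,0],
  [1,3,0,-15,0,0,0],
  [1,2,0,-15,0,0,0],
  [1,2,0,-15,0,0,0],
  [1,2,0,-15,0,0,0],
  [1,0,0,-15,0,0,0],
])

```text
clock: 15.72
eef_pos: [0.6371, -0.0064, 0.3494]
orientation: [3.113, -0.093, 0.037]
ft_force: [-0.3, -0.3, -0.1]
gripper_width: 0.003
```

Emit:
step_arm([
  [1,-20,0,0,0,0,0],
  [1,-25,0,0,0,0,0],
  [1,-25,0,0,0,0,0],
  [1,-25,0,0,0,0,0],
  [1,-25,0,0,0,0,0],
  [1,-20,0,0,0,0,0],
  [1,0,0,0,0,0,0],
])

```text
clock: 16.3
eef_pos: [0.4953, -0.0124, 0.3368]
orientation: [3.11, -0.103, 0.037]
ft_force: [-0.3, 0.3, -0.1]
gripper_width: 0.002
```

```bash
python3 w.py
python3 - <<'E'
from wd import *
from h import cloud
c=bot.snapshot("top"); P=cloud(c); f=c["frame"]; hsv=cv2.cvtColor(f,cv2.COLOR_RGB2HSV); Pt=(P-O)@Rp*1000
m=(abs(Pt[...,2]-84)<5)&(abs(Pt[...,1])<28)&(Pt[...,0]<-100)&(Pt[...,0]>-145); q=Pt[m]; print("plate",len(q),np.median(q,axis=0).round(1))
print("ram",np.median(Pt[189:198,313:321,2]))
m=(hsv[...,0]<25)&(hsv[...,1]>80)&(Pt[...,2]>200)&(Pt[...,2]<340)&(Pt[...,0]>-140)&(Pt[...,0]<0); g=Pt[m]
for a in range(-113,-20,12):
    k=g[abs(g[:,0]-a)<6]
    if len(k): print(a,len(k),np.median(k[:,2]).round(1))
cv2.imwrite("pics/top11.png",f[:,:,::-1])
s=bot.snapshot("scene")["frame"][150:390,190:470]; cv2.imwrite("pics/scene11.png",cv2.resize(s,None,fx=2.5,fy=2.5,interpolation=cv2.INTER_CUBIC)[:,:,::-1])
w=bot.snapshot("wrist")["frame"]; cv2.imwrite("pics/wrist11.png",w[:,:,::-1])
E
```

```text
t 16.3 tcp [ 0.4953 -0.0124  0.3368] rpy [ 3.11  -0.103  0.037] F [-0.3  0.3 -0.1] w 0.0
press-frame tcp mm [-215.5  -79.4  336.8] toolz [ 0.1  -0.03 -0.99]
plate 100 [-134.5   -0.7   83.3]
ram 274.1546422728453
-113 39 307.3
-101 100 313.0
-89 79 306.0
-77 83 296.4
-65 79 287.6
-53 68 277.9
-41 59 267.5
-29 53 255.2
```

View pics/scene11.png

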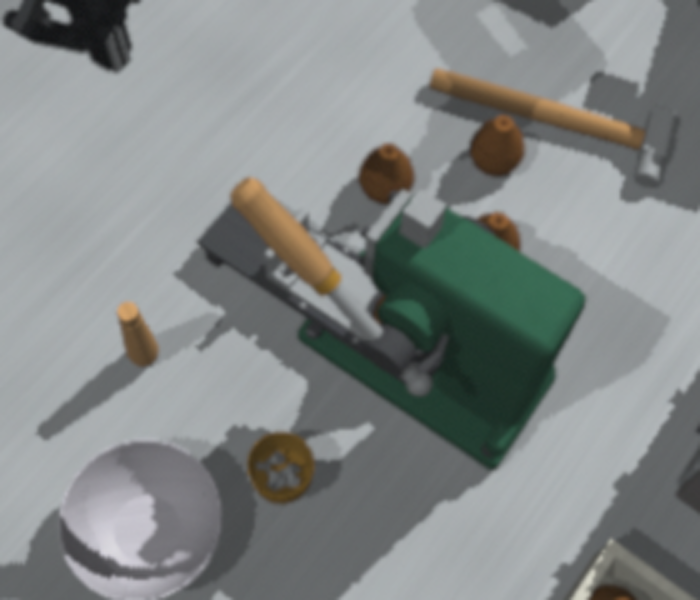

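View pics/top11.png

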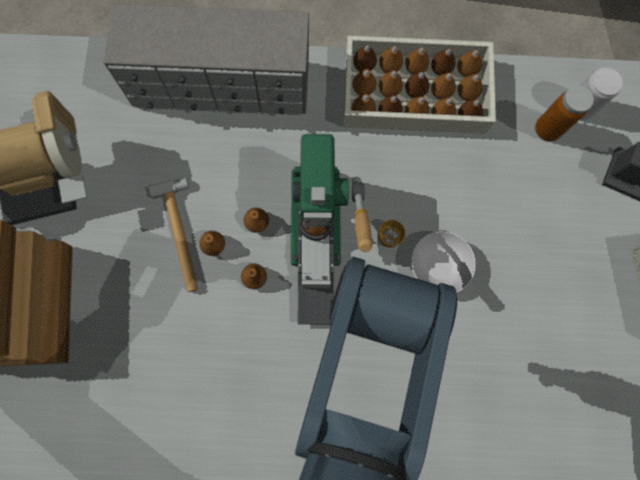

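View pics/wrist11.png

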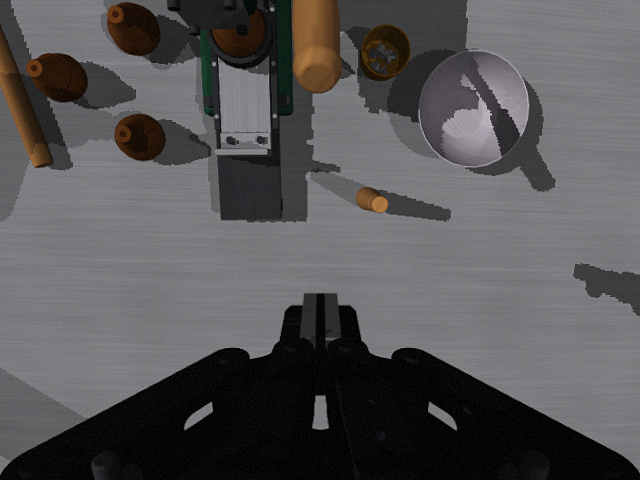

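The lever is back up with its profile unchanged and the ram at 274 mm, the slide is home, and nothing else has moved in the pictures. The arm is clear, so I hand in.

```bash
python3 -c "
from workcell import bot
print(bot.job_done())"
```

```text
the job is handed in; nothing more can be done
None
```

I pushed the slide home, pressed the lever down until it went solid, let it come back up under control, moved the arm clear and handed the job in at about 16.5 s. No verdict was reported.

**Last checks**
- **Slide:** the plate's centre read press x = -134.5 mm against -134 mm at home. It had not moved under a 22 N push.
- **Press stroke:** the ram dropped about 19.5 mm, which puts the lever at about 1.08 rad. The force rose from about 16 N to 34 N as it went solid, so the tip should be seated.
- **Lever:** after release the ram read 274 mm against about 274.5 mm at the start. The grip was back at its starting heights within about 1 mm.
- **Other things:** by eye in the final pictures everything else stands where it was. The last force reading was about 0 N.

**What disagreed or was not checked**
- **Fingertip position:** the real fingertips end about 38 mm short of the reported TCP, seen in both the wrist and top depth images. My first push therefore passed above the slide plate without touching it. I corrected for the offset after that.
- **Lever angle:** 1.08 rad is slightly more than the "about 1.0" stated in the task.
- **Tip and top:** I did not see the steel tip under the head. That it is seated is inferred from the ram's travel and the force. I also took no measurement of how the top stands in the nest.

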